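# Make up the doming and polishing trays

## Task

Make up two job trays from the stock on the silversmith's bench: put the doming block (the steel block with round hollows) and the thicker of the two steel punches in the divided tray, one in each compartment, either way round, and put the flat round tin and the brown bar of polishing compound in the undivided tray. The bar sits in a roofed holder, so draw it out through the open end before lifting it. Everything must lie flat on its tray's floor, not on the rim or on another thing, and the thin punch, the white jar and the plain steel block stay where they are.

Things in the scene. Friction and masses are not known exactly. Their poses are not given: they have to be found in the camera images.
- tray_divided: Fixed shallow wooden tray, pale rim and divider, dark floor, 130 (its x) x 150 (its y) x 12 mm high, with one divider along its x axis at its middle, as high as the rim. Rim and divider 4 mm thick, floor 4 mm thick, so the rim stands 8 mm above the floor; two equal compartments, each 122 (x) x 69 (y) mm inside, centred at y = +36.5 and -36.5 mm. Origin at the centre of the underside, z up.
- tray_plain: Fixed shallow wooden tray, pale rim, dark floor, of the same outer size, 130 (its x) x 150 (its y) x 12 mm, without a divider: one space of 122 x 142 mm inside. Rim 4 mm thick, floor 4 mm thick. Origin at the centre of the underside, z up.
- holder: Fixed grey sheet-steel holder, a little roofed garage for the compound bar, 55 (its x) x 46 (its y) x 40 mm high, walls and roof 4 mm, no floor (the bar lies on the bench). Open only at its -x end, closed at its +x end; inside 38 mm wide, 36 mm high. Origin at the centre of its underside, z up. The way out is along its -x.
- bar: Loose brown bar of polishing compound, 85 (its x) x 30 x 30 mm, about 150 g. Origin at the centre of the bar, z up. At the start it lies in the holder, parallel to the holder's x within a few degrees, with its -x end sticking out about 40 mm and about 45 mm inside, its underside on the bench.
- doming_block: Loose steel doming block, 42 x 42 mm, 38 mm high, dark round hollows (flat to the touch) on its top and four sides, about 0.5 kg. Origin at the centre of its underside, x and y along its sides, z up.
- punch_thick: Loose steel punch lying on the bench along its x axis, 90 mm long over all: a square shank 20 x 20 mm from x = -45 to +17 mm, then a neck and a ball of 19 mm at the +x end. About 0.22 kg. Origin on its axis at mid-length, 10 mm above what it lies on.
- punch_thin: The thin punch, not wanted: same shape and length (90 mm), but its square shank is 11 x 11 mm. Origin on its axis at mid-length. Lies on the bench along its x.
- tin: Loose flat round aluminium tin, 56 mm in diameter, 22 mm high, about 90 g. Origin at the centre of its underside, z up.
- jar: White glazed jar, not wanted: 44 mm in diameter, 44 mm high to its lid, with a 6 mm knob on the lid. Origin at the centre of its underside.
- bench_block: Plain flat steel bench block, not wanted: 60 x 60 x 18 mm, no hollows. Origin at the centre of its underside.
Things that resemble listed ones, but are neither listed nor needed, are in the scene too. Leave any yellow look-alike of the tray_divided alone.

How it is judged:
By the outcome, as a careful person would: the job done as asked, in the order asked, and still so for the second after the job is handed in, with the robot touching nothing.
It also fails if it takes over 112 s, if anything falls off the work surface, if the arm or the gripper's body presses on something with over 40 N, if the wrist force passes 120 N, or if a joint passes its speed limit or range.

## Robot

A 6-joint arm with a two-finger parallel gripper is mounted at the origin on the work surface. World frame = base frame: x ahead of the robot, y to its left, z up, the work surface at z = 0. Lengths are in m, angles in rad, forces in N, time in s.
With the tool pointing down it reaches from about 0.375 to 0.975 m from the base axis. Payload 3.8 kg.
Tool frame: the origin (TCP) lies midway between the tips of the shut fingers; the grasp point (between the pads) lies 19 mm behind it; z points along the fingers, y is the line along which they close (so a half turn about z gives the same grasp; the last joint's range is limited). The gripper opens to 85 mm and grips with 20 to 120 N. Pads are 22 mm wide; open, the fingers measure 114 mm over their backs; the gripper's body (76 mm by 85 mm) begins 54 mm behind the grasp point. The pads swing forward as they close: fully open they stand 13 mm farther back than shut.
Start: joints at [-1.223, 0.264, 1.604, -0, 1.274, -0.037], TCP at [0.253, -0.626, 0.231] pointing down, gripper open.
Joint ranges: [-2.63, 2.63], [-0.94, 2.18], [0.31, 2.57], [-1.31, 4.45], [0, 2.66], [-2.55, 2.55]. Speed limits (rad/s): [2.57, 2.57, 3.14, 3.14, 3.14, 3.14].

## Interface

Orientations are given as a rotation vector (axis times angle).
In Python, from workcell import bot gives the robot as it stands.
- The arm moves only by the tool servo_tool, never from a script. Its argument "series" is a list of rows, each a list of 7 numbers: the shift along the world's x, y, z in units of 0.15 m (1.0 is 0.15 m), then the turn, a rotation vector about the world's x, y, z in units of 180 degrees (1.0 is 180 degrees), then the closure, from 0 (fully open) to 1 (shut). A call has 1 to 20 rows; each row is the pose to reach, as a shift and turn from the pose commanded when the call began, turning the shorter way round; what a row does not reach only later rows make up. A row lasts 1/10 s, in which the tool goes at most 50 mm and 8.59 degrees, less where a joint would pass 70% of its speed; a pose out of reach is approached as far as the arm can. A call with a number of a shift or a turn outside -1 to 1 is refused whole. A call with a gripper value outside its range is refused whole. The fingers move at their own pace and stop on an object; "newtons" is the grip in N (left out, the last holds). Time passes only in rows, so rows that repeat a pose let the fingers close. It gives the time, the measured TCP pose, the force, the opening and the grip force at its end, in the units of the state.
- bot.read_state(): the state, without advancing time (a new reading comes with each control period).
- bot.read_camera(name): name is "scene" or "top" or "wrist"; returns the picture (480x640x3 uint8, red, green, blue); there is no depth.
- bot.camera_info(name): a dict with "vertical_fov" (degrees; the focal length in pixels is half the picture's height over the tangent of half this angle, whatever the lens; pixels are square), "cx", "cy" (the principal point, pixels), "R" (3x3) and "t" (3): a world point X has camera coordinates R X + t. Camera axes: x right, y down, z forward; pixel columns grow to the right and rows downward; lengths in m; the calibration is good to about 2 mm. A picture is of the moment at which its call begins: read the wrist's pose just before it. camera_info takes no time and is no camera call; for the wrist camera it gives the pose at the moment of the call.
- bot.finish_job(): hands the job in; it is judged then, once.
Trained networks look in the newest picture that a camera, given by its name, has taken for a name from the list of things; names that differ only in an ending like _2 or _b are one class to them, and where a whole thing is asked for, a point or a joint stands for the part that bears it (a point fixed in the world has none). Each returns a list of dicts, best first, with "score" (0 to 1); they miss things now and then, are a little off and sometimes report something else, mostly with a low value. They report only what shows in the picture. A call takes as long as a camera call. They do not tell look-alikes from the thing itself.
- bot.recognise(target, camera): "box" ([left, top, right, bottom] as shares, 0 to 1, of the picture: columns of its width, rows of its height, round what is visible of it).
- bot.trace(target, camera): "mask" (480x640 bool, what is visible of it) and "box" ([left, top, right, bottom] as shares, 0 to 1, of the picture: columns of its width, rows of its height, round what is visible of it).
- bot.mark_of(target, camera): "at" ([row, column] as shares, 0 to 1, of the picture: columns of its width, rows of its height: a listed point, or the origin of a listed thing).
The state is a dict: "time": time; "q": joint angles; "joint_vel": joint speeds; "joint_torque": joint torques, N m; "tool_pos": TCP position; "tcp_rot": TCP orientation; "wrist_force": force on the tool from outside, world axes, zero at the start; "torque": the same for the moment, N m; "width": opening from 0.0 (shut) to 1.0 (fully open); "grip_force": force on a finger pad.
Only numpy, scipy, OpenCV 4.12 (cv2) and the standard library are available. Lean on these libraries where they do the work, as an engineer would, in place of code of your own. Each camera call takes 0.05 s, during which the arm holds its last target. There are 200 camera calls.

## Working session

There is one attempt and no reset: what is moved stays moved. The work goes in short steps, Python scripts to look and compute and a tool call to move; the robot and the scene stay as the last step left them, time stands still between calls to the robot, and variables do not carry over. Pictures are saved under pics/ and viewed, at most 14 in all, crops included, and the job is handed in when it is done.

Besides the shell and the picture viewer there is one more tool, called after "Emit:" as name(argument=value, ...) on one line, values as JSON. servo_tool: Moves the arm, as the interface text tells. Shifts and turns lie within -1 to 1; 1 stands for 0.15 m of shift or 180 degrees of turn. Its arguments: {"type":"object","properties":{"series":{"type":"array","items":{"type":"array","items":{"type":"number"}}},"newtons":{"type":"number"}},"required":["series"]}

```bash
mkdir -p pics; ls
cat > h.py <<'E'
import numpy as np, cv2
from workcell import bot
def cam(n):
    c=bot.camera_info(n); return c,240/np.tan(np.radians(c["vertical_fov"])/2),np.array(c["R"]),np.array(c["t"])
def p2w(n,u,v,z,C=None):
    c,f,R,t=C or cam(n); d=R.T@np.array([(u-c["cx"])/f,(v-c["cy"])/f,1]); o=-R.T@t
    return o+d*(z-o[2])/d[2]
def w2p(n,X,C=None):
    c,f,R,t=C or cam(n); p=R@np.array(X)+t; return p[0]/p[2]*f+c["cx"],p[1]/p[2]*f+c["cy"]
def save(im,name): cv2.imwrite("pics/"+name,cv2.cvtColor(im,cv2.COLOR_RGB2BGR))
E
python3 - <<'E'
from h import *
s=bot.read_state();print(s)
for n in ["top","scene"]:
    im=bot.read_camera(n); save(im,n+"0.png"); print(n,bot.camera_info(n))
names="tray_divided tray_plain holder bar doming_block punch_thick punch_thin tin jar bench_block".split()
H=dict(tray_divided=.012,tray_plain=.012,holder=.04,bar=.03,doming_block=.038,punch_thick=.01,punch_thin=.005,tin=.022,jar=.044,bench_block=.018)
C=cam("top")
for k in names:
    for r in bot.trace(k,"top")[:3]:
        if r["score"]<.2: continue
        ys,xs=np.nonzero(r["mask"]); (c,wh,a)=cv2.minAreaRect(np.c_[xs,ys].astype(np.float32))
        print(k,round(r["score"],2),np.round(c),np.round(wh),round(a),p2w("top",*c,H[k],C).round(3))
E
```

```text
pics
{'time': 0.0, 'q': array([-1.22288770e+00,  2.64746303e-01,  1.60537775e+00, -2.19599896e-05,
        1.27370372e+00, -3.68990679e-02]), 'joint_vel': array([-8.98982876e-04,  6.12910456e-04, -1.63949632e-03,  7.78738755e-05,
       -4.08371537e-04, -3.69238537e-05]), 'joint_torque': array([-1.99284397e-03, -5.15117526e+01, -3.67312896e+01, -2.31380800e-04,
        1.29561828e-02,  1.13192630e-05]), 'tool_pos': array([ 0.2531237 , -0.62495014,  0.22996462]), 'tcp_rot': array([-3.08145593e+00, -6.00320307e-01,  5.75937968e-04]), 'wrist_force': array([ 1.26110777, -0.47922005,  0.62615582]), 'torque': array([-0.00444289,  0.00139849, -0.01783627]), 'grip_force': 0.0, 'width': 0.9991231210994787}
top {'vertical_fov': 54.68722788850506, 'cx': 318.1920715566061, 'cy': 239.83720823468713, 'R': array([[ 2.81383033e-02, -9.99601187e-01,  2.38821868e-03],
       [-9.96665829e-01, -2.82385639e-02, -7.65493945e-02],
       [ 7.65863054e-02, -2.26285878e-04, -9.97062930e-01]]), 't': array([-0.06351421,  0.49695929,  1.42851732])}
scene {'vertical_fov': 56.31177471001155, 'cx': 322.8067846211
[... 320 characters left out ...]
4. 290.] [42. 50.] 90 [ 0.356 -0.538  0.012]
tray_divided 0.58 [383. 242.] [41. 48.] 90 [ 0.5   -0.253  0.012]
tray_plain 0.6 [306. 230.] [42. 48.] 83 [ 0.528 -0.01   0.012]
holder 0.77 [221. 243.] [21. 17.] 8 [0.478 0.248 0.04 ]
bar 0.64 [219. 259.] [11. 13.] 8 [0.43  0.256 0.03 ]
doming_block 0.5 [214. 192.] [15. 15.] 90 [0.635 0.279 0.038]
punch_thick 0.63 [392. 201.] [28.  7.] 90 [ 0.629 -0.281  0.01 ]
punch_thick 0.36 [351. 189.] [25.  5.] 68 [ 0.663 -0.15   0.01 ]
tin 0.56 [258. 182.] [17. 17.] 90 [0.677 0.146 0.022]
jar 0.6 [441. 232.] [14. 16.] 90 [ 0.531 -0.426  0.044]
jar 0.31 [166. 224.] [19. 20.] 76 [0.532 0.42  0.044]
bench_block 0.63 [166. 224.] [20. 21.] 76 [0.535 0.429 0.018]
```

View pics/top0.png

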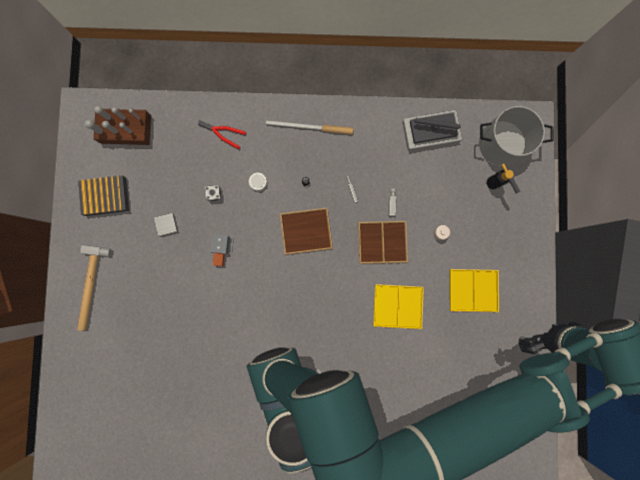

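View pics/scene0.png

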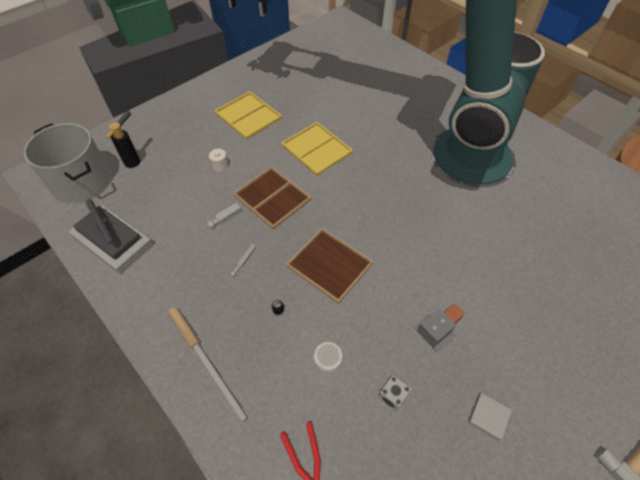

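Top picture: the brown divided tray is at (383,242), with yellow look-alikes at (398,305) and (474,290). The plain tray is at (306,230).
Candidates:
- **Punches:** (392,201) looks thicker, (351,189) thin.
- **Blocks:** the doming block with hollows is at (213,192), the plain block at (166,224).
- **Round things:** the flat tin is at (258,182), the jar with a knob at (442,233), and a small black thing at (305,181).
- **Bar:** in the holder at (219,259).

I'll check these in a crop and fit orientations.

Run:
```python
from h import *
im=cv2.imread("pics/top0.png")[165:275,150:460]
cv2.imwrite("pics/crop0.png",cv2.resize(im,None,fx=2.55,fy=2.55,interpolation=cv2.INTER_CUBIC))
c,f,R,t=cam("wrist"); s=bot.read_state()
print(f,c["cx"],c["cy"],(-R.T@t)-s["tool_pos"],R.round(3))
from scipy.spatial.transform import Rotation as Ro
T=Ro.from_rotvec(s["tcp_rot"]).as_matrix(); print("cam in tool",T.T@((-R.T@t)-s["tool_pos"]),(T.T@R.T).round(3))
```

```text
409.10348786444985 327.57113574042836 230.51078633256762 [0.06297264 0.02578795 0.14262235] [[ 0.375 -0.927  0.   ]
 [-0.892 -0.361  0.272]
 [-0.252 -0.102 -0.962]]
cam in tool [ 0.06804689 -0.00025173 -0.14262281] [[-0.001 -0.962 -0.272]
 [ 1.    -0.001  0.   ]
 [-0.    -0.272  0.962]]
```

View pics/crop0.png

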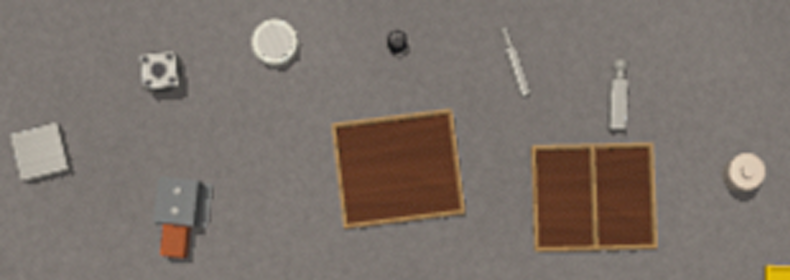

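The crop confirms the choices: hollowed block, knob-less tin, the thick punch at (619,100) in the crop and the thin one at (515,65). The wanted divided tray is the brown one. I'm moving over the divided tray and punch, with tool yaw at 0.

Emit:
servo_tool(series=[[0.67,0.8,0,0,0,-0.1226,0],[0.67,0.8,0,0,0,-0.1226,0],[0.67,0.8,0,0,0,-0.1226,0],[0.67,0.8,0,0,0,-0.1226,0]])

```text
time: 1.0
tool_pos: [0.3569, -0.5017, 0.2315]
tcp_rot: [-3.14, -0.004, -0.002]
wrist_force: [0.5, -0.9, 0.1]
width: 0.999
grip_force: 0.0
```

Emit:
servo_tool(series=[[0.67,0.8,0,0,0,0,0],[0.67,0.8,0,0,0,0,0],[0.67,0.8,0,0,0,0,0],[0.67,0.8,0,0,0,0,0]])

```text
time: 1.4
tool_pos: [0.4572, -0.3821, 0.2316]
tcp_rot: [-3.14, -0.008, -0.002]
wrist_force: [0.5, -0.2, 0.0]
width: 0.998
grip_force: 0.0
```

Emit:
servo_tool(series=[[0.67,0.8,0.3,0,0,0,0],[0.67,0.8,0.3,0,0,0,0],[0.67,0.8,0.3,0,0,0,0],[0.67,0.8,0.3,0,0,0,0],[0.67,0.8,0.3,0,0,0,0],[0.67,0.8,0.3,0,0,0,0]])

```text
time: 2.0
tool_pos: [0.554, -0.2667, 0.2757]
tcp_rot: [3.141, -0.0, -0.002]
wrist_force: [-0.8, 0.1, -0.6]
width: 0.998
grip_force: 0.0
```

```bash
cat >> h.py <<'E'
def look(names,fn,zs):
    from scipy.spatial.transform import Rotation as Ro
    s=bot.read_state(); print(round(s["time"],2),s["tool_pos"].round(4),s["tcp_rot"].round(3))
    C=cam("wrist"); im=bot.read_camera("wrist"); save(im,fn)
    for k in names:
        for r in bot.trace(k,"wrist")[:2]:
            if r["score"]<.2: continue
            ys,xs=np.nonzero(r["mask"])
            P=np.array([p2w("wrist",u,v,zs[k],C)[:2] for u,v in zip(xs,ys)]).astype(np.float32)*1000
            (c,wh,a)=cv2.minAreaRect(P)
            print(k,round(r["score"],2),"pix",xs.mean().round(),ys.mean().round(),"rect mm",np.round(c,1),np.round(wh,1),round(a,1),"mean",P.mean(0).round(1))
E
python3 - <<'E'
from h import *
look(["tray_divided","punch_thick","punch_thin"],"w1.png",dict(tray_divided=.012,punch_thick=.02,punch_thin=.011))
E
```

```text
2.0 [ 0.554  -0.2667  0.2757] [ 3.141e+00 -0.000e+00 -2.000e-03]
tray_divided 0.9 pix 359.0 382.0 rect mm [ 317.4 -303.4] [150.9 108.3] 88.5 mean [ 324.7 -303.6]
tray_divided 0.78 pix 580.0 332.0 rect mm [ 377.5 -537.1] [ 98.1 156.9] 0.5 mean [ 388.5 -547.9]
punch_thick 0.68 pix 340.0 111.0 rect mm [ 626.7 -279.1] [20.4 86.3] 87.7 mean [ 625.2 -279.2]
punch_thin 0.79 pix 204.0 69.0 rect mm [ 664.9 -151.8] [88.4 12.5] 18.4 mean [ 662.3 -152.7]
punch_thin 0.5 pix 495.0 210.0 rect mm [ 529.2 -438.6] [63.  46.7] 51.1 mean [ 528.3 -438.3]
```

View pics/w1.png

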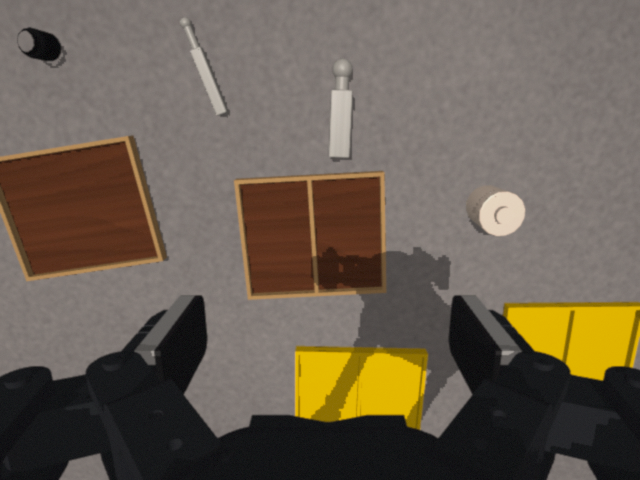

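The wrist picture shows the brown divided tray (corners about (236,181), (384,173), (386,292), (250,299)), the thick punch at (341,110) with its ball towards +x, the thin punch at (205,68) and part of the plain tray at left. On to the doming block.

Emit:
servo_tool(series=[[0.08,0.91,0,0,0,0,0],[0.08,0.91,0,0,0,0,0],[0.08,0.91,0,0,0,0,0]])

```text
time: 2.5
tool_pos: [0.5661, -0.1283, 0.2758]
tcp_rot: [-3.141, 0.004, 0.001]
wrist_force: [0.7, -0.7, 0.8]
width: 0.997
grip_force: 0.0
```

Emit:
servo_tool(series=[[0.08,0.91,0,0,0,0,0],[0.08,0.91,0,0,0,0,0],[0.08,0.91,0,0,0,0,0]])

```text
time: 2.8
tool_pos: [0.5784, 0.0088, 0.276]
tcp_rot: [-3.141, 0.002, 0.0]
wrist_force: [0.5, -0.4, 0.7]
width: 1.003
grip_force: 0.0
```

Emit:
servo_tool(series=[[0.08,0.91,0,0,0,0,0],[0.08,0.91,0,0,0,0,0],[0.08,0.91,0,0,0,0,0]])

```text
time: 3.1
tool_pos: [0.5907, 0.1454, 0.276]
tcp_rot: [-3.141, 0.001, 0.0]
wrist_force: [0.4, 0.7, -0.6]
width: 1.0
grip_force: 0.0
```

Emit:
servo_tool(series=[[0.08,0.91,0,0,0,0,0],[0.08,0.91,0,0,0,0,0],[0.08,0.91,0,0,0,0,0],[0.08,0.91,0,0,0,0,0],[0.08,0.91,0,0,0,0,0]])

```text
time: 3.6
tool_pos: [0.6028, 0.2799, 0.2755]
tcp_rot: [3.14, 0.001, -0.002]
wrist_force: [-0.2, -0.3, -0.7]
width: 0.997
grip_force: 0.0
```

Run:
```python
from h import *
# trays/punch from w1: rebuild camera at that pose from fixed hand-eye
from scipy.spatial.transform import Rotation as Ro
M=np.array([[0,-.962,-.272],[1,0,0],[0,-.272,.962]]); T=Ro.from_rotvec([3.141,0,-.002]).as_matrix()
c0=np.array([.554,-.2667,.2757])+T@np.array([.06805,-.00025,-.14262]); R=(T@M).T
c,f,_,_=cam("wrist"); C=(c,f,R,-R@c0)
def q(pts,z): return [p2w("",u,v,z,C)[:2].round(4)*1000 for u,v in pts]
d=q([(236,181),(384,173),(386,292),(250,299)],.012); print("div",d,np.mean(d,0))
print("divider",q([(309,180),(316,293)],.012))
d=q([(129,137),(162,261),(28,279)],.012); print("plain",d,"ctr",(d[0]+d[2])/2)
print("punch shank ends",q([(340,158),(343,62)],.02),q([(331,125),(351,125)],.02))
look(["doming_block","tin","holder","bar","bench_block"],"w2.png",dict(doming_block=.038,tin=.022,holder=.04,bar=.03,bench_block=.018))
```

```text
div [array([ 557.9, -175.3]), array([ 565.8, -322.6]), array([ 437.6, -329.6]), array([ 429.4, -182.6])] [ 497.675 -252.525]
divider [array([ 558.9, -248.1]), array([ 436.5, -254.1])]
plain [array([600.7, -74.2]), array([473.2, -92.1]), array([452.8,  53.2])] ctr [526.75 -10.5 ]
punch shank ends [array([ 581.4, -278.6]), array([ 667.4, -280.6])] [array([ 612.2, -269.8]), array([ 612.2, -288.7])]
3.6 [0.6028 0.2799 0.2755] [ 3.14e+00  1.00e-03 -2.00e-03]
tin 0.75 pix 467.0 106.0 rect mm [678.6 150.4] [59.3 54.1] 90.0 mean [678.8 150.4]
tin 0.23 pix 322.0 153.0 rect mm [635.  285.1] [45.7 44.5] 11.0 mean [635.6 285.1]
holder 0.56 pix 349.0 303.0 rect mm [484.9 258.9] [61.9 70.9] 85.9 mean [487.6 258. ]
bar 0.87 pix 345.0 350.0 rect mm [427.6 260.9] [30.9 33.6] 86.6 mean [427.8 260.9]
bench_block 0.76 pix 182.0 250.0 rect mm [536.4 429.4] [62.3 65.6] 15.9 mean [537.1 429.4]
bench_block 0.46 pix 582.0 256.0 rect mm [527.5  14.6] [132.1 120.2] 9.2 mean [529.6  15.3]
```

View pics/w2.png

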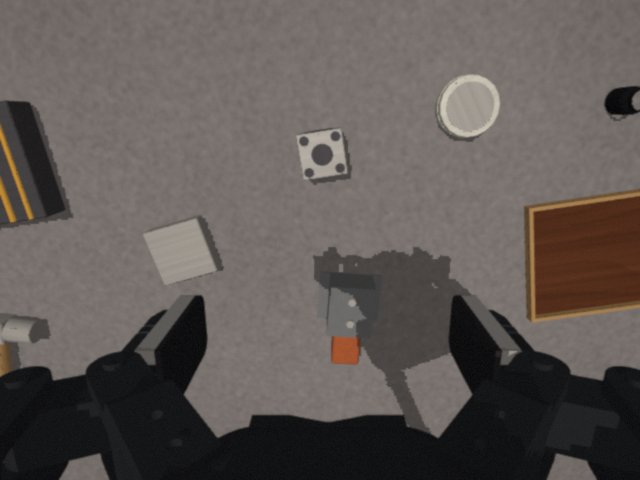

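The picture shows the doming block at (322,154), yaw about +11°, at world (0.635, 0.284). The tin is at (468,106), the bar and holder at (346,330), and the plain block at (180,250). Grasping the doming block.

Emit:
servo_tool(series=[[0.213,0.027,-0.3,0,0,0.061,0],[0.213,0.027,-0.9,0,0,0.061,0],[0.213,0.027,-0.9,0,0,0.061,0],[0.213,0.027,-0.9,0,0,0.061,0]])

```text
time: 4.3
tool_pos: [0.6295, 0.2812, 0.1325]
tcp_rot: [3.123, 0.297, -0.023]
wrist_force: [-0.8, -0.5, -0.9]
width: 0.999
grip_force: 0.0
```

Emit:
servo_tool(series=[[0,0,-0.3,0,0,0,0],[0,0,-0.6,0,0,0,0],[0,0,-0.87,0,0,0,0],[0,0,-0.87,0,0,0,0],[0,0,-0.87,0,0,0,1],[0,0,-0.87,0,0,0,1],[0,0,-0.87,0,0,0,1],[0,0,-0.87,0,0,0,1],[0,0,-0.87,0,0,0,1],[0,0,-0.87,0,0,0,1]], newtons=70)

```text
time: 5.3
tool_pos: [0.6382, 0.2855, 0.0155]
tcp_rot: [-3.125, -0.3, -0.011]
wrist_force: [-0.4, -0.7, 7.7]
width: 0.478
grip_force: 72.8
```

Emit:
servo_tool(series=[[0,0,0.3,0,0,0,1],[0,0,0.6,0,0,0,1],[-0.237,-0.836,0.7,0,0,-0.044,1],[-0.237,-0.836,0.7,0,0,-0.044,1],[-0.237,-0.836,0.7,0,0,-0.044,1],[-0.237,-0.836,0.7,0,0,-0.044,1]])

```text
time: 5.9
tool_pos: [0.5974, 0.155, 0.1164]
tcp_rot: [3.139, 0.078, -0.002]
wrist_force: [-0.3, 0.2, -5.7]
width: 0.476
grip_force: 73.2
```

Emit:
servo_tool(series=[[-0.237,-0.836,0,0,0,0,1],[-0.237,-0.836,0,0,0,0,1],[-0.237,-0.836,0,0,0,0,1]])

```text
time: 6.2
tool_pos: [0.5622, 0.0316, 0.1157]
tcp_rot: [3.14, 0.083, -0.002]
wrist_force: [-0.5, 1.1, -5.9]
width: 0.474
grip_force: 73.6
```

Emit:
servo_tool(series=[[-0.237,-0.836,0,0,0,0,1],[-0.237,-0.836,0,0,0,0,1],[-0.237,-0.836,0,0,0,0,1]])

```text
time: 6.5
tool_pos: [0.527, -0.094, 0.116]
tcp_rot: [3.14, 0.082, -0.0]
wrist_force: [-0.1, 0.1, -5.8]
width: 0.478
grip_force: 73.6
```

Emit:
servo_tool(series=[[-0.237,-0.836,0,0,0,0,1],[-0.237,-0.836,0,0,0,0,1],[-0.237,-0.836,0,0,0,0,1],[-0.237,-0.836,0,0,0,0,1],[-0.237,-0.836,0,0,0,0,1]])

```text
time: 7.0
tool_pos: [0.4925, -0.2174, 0.116]
tcp_rot: [-3.14, -0.08, -0.001]
wrist_force: [0.4, -0.4, -5.7]
width: 0.477
grip_force: 73.8
```

Run:
```python
from h import *
look(["tray_divided","doming_block"],"w3.png",dict(tray_divided=.012,doming_block=.15))
```

```text
7.0 [ 0.4925 -0.2174  0.116 ] [-3.14e+00 -8.00e-02 -1.00e-03]
tray_divided 0.84 pix 395.0 194.0 rect mm [ 499.2 -251.7] [129.9 150.8] 3.0 mean [ 515.2 -258.2]
tray_divided 0.56 pix 428.0 427.0 rect mm [ 339.2 -302.8] [151.7  65.6] 85.7 mean [ 346.3 -298.4]
doming_block 0.85 pix 328.0 315.0 rect mm [ 503.1 -216.9] [48.1 37.4] 1.1 mean [ 503.8 -216.9]
```

View pics/w3.png

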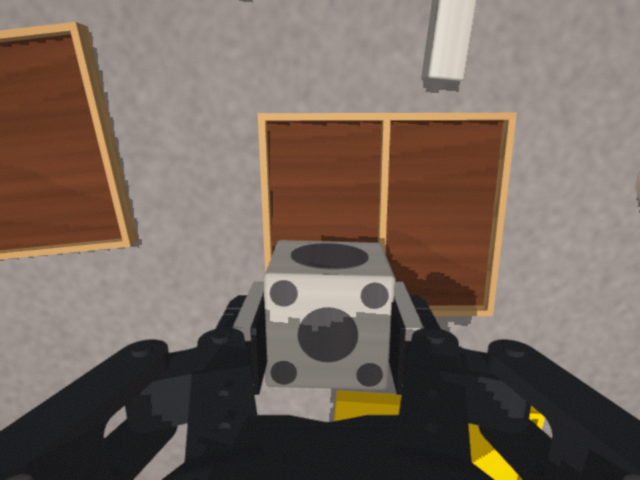

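Tray fit is (499,−252) mm at 3°, 130×150 as specified, so the fit is good. The doming block is held square over the left compartment. Lowering, releasing, then going to look at the punch.

Emit:
servo_tool(series=[[0.033,0.014,-0.2,0,0,0,1],[0.033,0.014,-0.4,0,0,0,1],[0.033,0.014,-0.55,0,0,0,1],[0.033,0.014,-0.653,0,0,0,1],[0.033,0.014,-0.653,0,0,0,1],[0.033,0.014,-0.653,0,0,0,0.2],[0.033,0.014,-0.653,0,0,0,0.2],[0.033,0.014,-0.653,0,0,0,0.2],[0.033,0.014,-0.6,0,0,0,0.2],[0.033,0.014,-0.3,0,0,0,0],[0.033,0.014,0,0,0,0,0]])

```text
time: 8.25
tool_pos: [0.4963, -0.2145, 0.1161]
tcp_rot: [-3.139, -0.083, 0.005]
wrist_force: [1.7, -0.0, -0.3]
width: 0.998
grip_force: 0.0
```

Emit:
servo_tool(series=[[0.4,-0.42,0.3,0,0,-0.027,0],[0.4,-0.42,0.3,0,0,-0.027,0],[0.4,-0.42,0.3,0,0,-0.027,0],[0.4,-0.42,0.3,0,0,-0.027,0]])

```text
time: 8.65
tool_pos: [0.5585, -0.2791, 0.1623]
tcp_rot: [3.14, -0.051, 0.003]
wrist_force: [-0.0, -0.1, -0.6]
width: 1.001
grip_force: 0.0
```

Run:
```python
from h import *
look(["tray_divided","doming_block","punch_thick"],"w4.png",dict(tray_divided=.012,doming_block=.042,punch_thick=.02))
```

```text
8.65 [ 0.5585 -0.2791  0.1623] [ 3.14e+00 -5.10e-02  3.00e-03]
tray_divided 0.95 pix 430.0 426.0 rect mm [ 364.4 -358.6] [35.4 17.6] 88.0 mean [ 366.7 -360.8]
tray_divided 0.92 pix 585.0 415.0 rect mm [ 366.5 -499.5] [123.9  63.6] 0.2 mean [ 371.3 -492.3]
doming_block 0.63 pix 242.0 300.0 rect mm [ 503.1 -216.9] [54.3 47.7] 2.3 mean [ 503.6 -217.2]
punch_thick 0.91 pix 324.0 116.0 rect mm [ 626.6 -279.5] [20.8 88.4] 87.6 mean [ 625.6 -279.4]
```

View pics/w4.png

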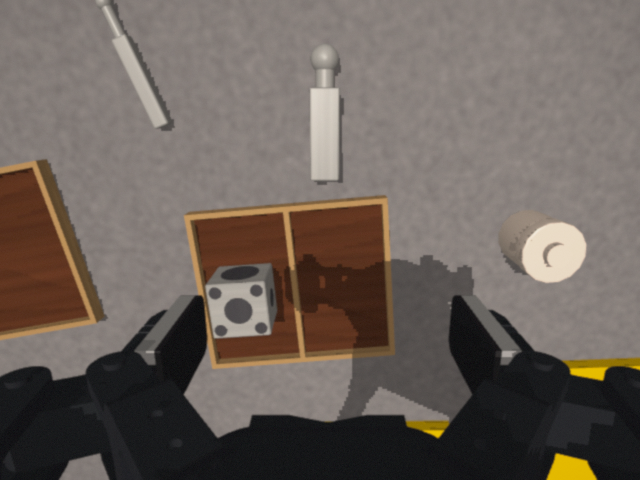

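The doming block lies flat within the left compartment. The punch is at (626,−279.5) mm, yaw about −2°. Grasping its shank at x≈0.615.

Emit:
servo_tool(series=[[0.377,-0.002,-0.3,0,0,-0.003,0],[0.377,-0.002,-0.6,0,0,-0.003,0],[0.377,-0.002,-0.6,0,0,-0.003,0]])

```text
time: 9.15
tool_pos: [0.6107, -0.2754, 0.064]
tcp_rot: [-3.136, 0.063, 0.015]
wrist_force: [-1.1, 0.8, -0.0]
width: 0.999
grip_force: 0.0
```

Emit:
servo_tool(series=[[0,0,-0.25,0,0,0,0],[0,0,-0.43,0,0,0,0],[0,0,-0.43,0,0,0,0.5],[0,0,-0.43,0,0,0,1],[0,0,-0.43,0,0,0,1],[0,0,-0.43,0,0,0,1],[0,0,-0.43,0,0,0,1],[0,0,-0.43,0,0,0,1],[0,0,-0.43,0,0,0,1],[0,0,-0.43,0,0,0,1]])

```text
time: 10.15
tool_pos: [0.6158, -0.2793, 0.0091]
tcp_rot: [3.139, -0.065, 0.006]
wrist_force: [-0.9, 0.2, 7.1]
width: 0.207
grip_force: 71.1
```

Emit:
servo_tool(series=[[0,0,0.25,0,0,0,1],[0,0,0.5,0,0,0,1],[-0.3,-0.063,0.5,0,0,0.029,1],[-0.6,-0.063,0.5,0,0,0.029,1],[-0.837,-0.063,0.5,0,0,0.029,1],[-0.837,-0.063,0.5,0,0,0.029,1],[-0.837,-0.063,0.5,0,0,0.029,1],[-0.837,-0.063,0.5,0,0,0.029,1]])

```text
time: 10.95
tool_pos: [0.4899, -0.2884, 0.0821]
tcp_rot: [3.139, 0.078, 0.003]
wrist_force: [0.3, -0.4, -2.9]
width: 0.211
grip_force: 70.1
```

Run:
```python
from h import *
look(["tray_divided","punch_thick"],"w5.png",dict(tray_divided=.012,punch_thick=.095))
```

```text
10.95 [ 0.4899 -0.2884  0.0821] [3.139e+00 7.800e-02 3.000e-03]
tray_divided 0.68 pix 619.0 390.0 rect mm [ 401.7 -468.7] [56.5 28.3] 14.4 mean [ 406.1 -469.9]
tray_divided 0.6 pix 258.0 192.0 rect mm [ 498.9 -251.7] [130.8 150.7] 3.1 mean [ 515.3 -250.1]
punch_thick 0.68 pix 327.0 274.0 rect mm [ 503.7 -287.6] [88.5 19.5] 3.0 mean [ 504.8 -287.5]
```

View pics/w5.png

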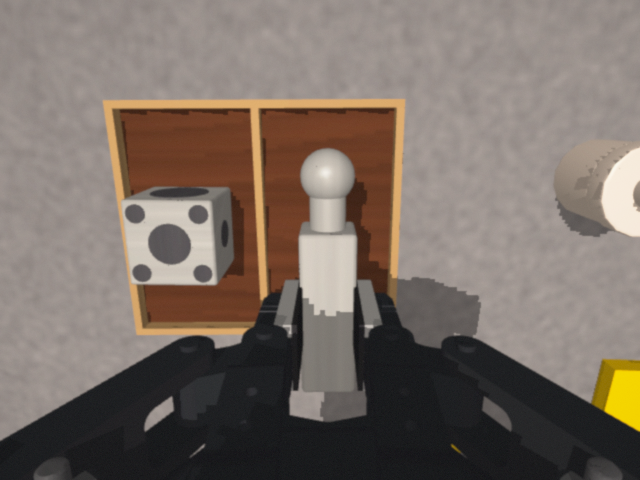

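The punch is held along the tray's x, over the middle of the right compartment. Lowering it, releasing narrowly and rising.

Emit:
servo_tool(series=[[0,0,-0.15,0,0,0,1],[0,0,-0.3,0,0,0,1],[0,0,-0.4,0,0,0,1],[0,0,-0.473,0,0,0,1],[0,0,-0.473,0,0,0,1],[0,0,-0.473,0,0,0,0.68],[0,0,-0.473,0,0,0,0.66],[0,0,-0.473,0,0,0,0.66],[0,0,-0.4,0,0,0,0.66],[0,0,-0.2,0,0,0,0.66],[0,0,0.2,0,0,0,0],[0,0,0.6,0,0,0,0],[0,0,0.8,0,0,0,0]])

```text
time: 12.4
tool_pos: [0.4883, -0.2877, 0.2038]
tcp_rot: [3.14, 0.078, 0.0]
wrist_force: [0.6, -0.6, -0.5]
width: 0.834
grip_force: 0.0
```

Run:
```python
from h import *
look(["punch_thick","doming_block","tray_divided"],"w6.png",dict(tray_divided=.012,doming_block=.042,punch_thick=.024))
```

```text
12.4 [ 0.4883 -0.2877  0.2038] [3.14  0.078 0.   ]
punch_thick 0.81 pix 328.0 188.0 rect mm [ 501.7 -287.5] [88.8 21.4] 2.8 mean [ 500.2 -287.5]
doming_block 0.62 pix 234.0 190.0 rect mm [ 498.2 -216.8] [45.6 47.3] 2.8 mean [ 498.8 -216.7]
doming_block 0.43 pix 287.0 178.0 rect mm [ 503.8 -254.8] [119.8 138.4] 2.9 mean [ 508.7 -256.9]
tray_divided 0.96 pix 287.0 178.0 rect mm [ 498.5 -251.6] [131.  151.4] 3.2 mean [ 503.8 -253.9]
tray_divided 0.96 pix 578.0 323.0 rect mm [ 374.4 -525. ] [101.7 134.1] 0.4 mean [ 385.9 -520.4]
```

View pics/w6.png

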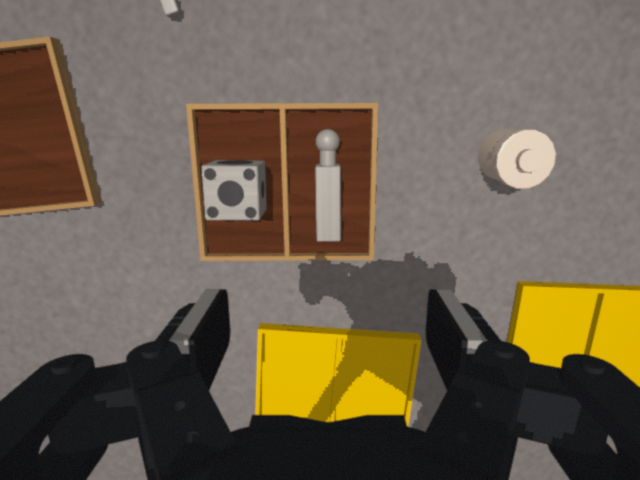

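Both pieces lie flat, one per compartment. Next, the tin.

Emit:
servo_tool(series=[[0.3,0.97,0,0,0,0,0],[0.3,0.97,0,0,0,0,0],[0.3,0.97,0,0,0,0,0]])

```text
time: 12.9
tool_pos: [0.5315, -0.143, 0.199]
tcp_rot: [-3.139, -0.075, 0.006]
wrist_force: [0.8, -0.6, 0.6]
width: 0.997
grip_force: 0.0
```

Emit:
servo_tool(series=[[0.3,0.97,0,0,0,0,0],[0.3,0.97,0,0,0,0,0],[0.3,0.97,0,0,0,0,0]])

```text
time: 13.2
tool_pos: [0.5759, 0.0008, 0.1989]
tcp_rot: [-3.14, -0.078, 0.006]
wrist_force: [1.3, -0.5, -0.3]
width: 1.0
grip_force: 0.0
```

Emit:
servo_tool(series=[[0.3,0.97,0,0,0,0,0],[0.3,0.97,0,0,0,0,0],[0.3,0.97,0,0,0,0,0],[0.3,0.97,0,0,0,0,0],[0.3,0.97,0,0,0,0,0]])

```text
time: 13.7
tool_pos: [0.6208, 0.1453, 0.1987]
tcp_rot: [3.139, 0.083, -0.007]
wrist_force: [-0.8, -0.0, -0.4]
width: 1.002
grip_force: 0.0
```

Run:
```python
from h import *
look(["tin","tray_plain"],"w7.png",dict(tin=.022,tray_plain=.012))
```

```text
13.7 [0.6208 0.1453 0.1987] [ 3.139  0.083 -0.007]
tin 0.96 pix 328.0 126.0 rect mm [678.9 148.3] [53.8 54.4] 48.1 mean [679.7 147.8]
tray_plain 0.8 pix 496.0 294.0 rect mm [528.9  -7.8] [134.5 152.1] 8.9 mean [543.6  -6.8]
```

Emit:
servo_tool(series=[[0.388,0.018,-0.3,0,0,0,0],[0.388,0.018,-0.6,0,0,0,0],[0.388,0.018,-0.6,0,0,0,0],[0.388,0.018,-0.6,0,0,0,0]])

```text
time: 14.25
tool_pos: [0.6778, 0.1447, 0.1074]
tcp_rot: [3.139, 0.075, -0.012]
wrist_force: [-1.2, -0.0, 1.0]
width: 0.998
grip_force: 0.0
```

Emit:
servo_tool(series=[[0,0,-0.3,0,0,0,0],[0,0,-0.55,0,0,0,0],[0,0,-0.69,0,0,0,0],[0,0,-0.69,0,0,0,0],[0,0,-0.69,0,0,0,1],[0,0,-0.69,0,0,0,1],[0,0,-0.69,0,0,0,1],[0,0,-0.69,0,0,0,1],[0,0,-0.69,0,0,0,1]], newtons=45)

```text
time: 15.15
tool_pos: [0.6832, 0.1473, 0.0121]
tcp_rot: [-3.14, -0.078, -0.009]
wrist_force: [-1.5, -0.4, 6.4]
width: 0.626
grip_force: 47.2
```

Emit:
servo_tool(series=[[0,0,0.2,0,0,0,1],[0,0,0.5,0,0,0,1],[-0.5,-0.4,0.5,0,0,0.031,1],[-0.5,-0.4,0.5,0,0,0.031,1]])

```text
time: 15.55
tool_pos: [0.6083, 0.0871, 0.0877]
tcp_rot: [3.133, 0.237, 0.014]
wrist_force: [-0.4, -0.5, -1.6]
width: 0.625
grip_force: 47.7
```

Emit:
servo_tool(series=[[-0.54,-0.433,0,0,0,0,1],[-0.54,-0.433,0,0,0,0,1],[-0.54,-0.433,0,0,0,0,1],[-0.54,-0.433,0,0,0,0,1],[-0.54,-0.433,0,0,0,0,1]])

```text
time: 16.05
tool_pos: [0.5266, 0.0223, 0.0846]
tcp_rot: [3.133, 0.231, 0.007]
wrist_force: [-0.7, 0.5, -1.1]
width: 0.626
grip_force: 47.7
```

Run:
```python
from h import *
look(["tin","tray_plain"],"w8.png",dict(tin=.095,tray_plain=.012))
```

```text
16.05 [0.5266 0.0223 0.0846] [3.133 0.231 0.007]
tin 0.89 pix 327.0 311.0 rect mm [526.1  22.4] [59.9 53.3] 8.4 mean [527.   22.5]
tray_plain 0.83 pix 401.0 208.0 rect mm [527.6  -9.1] [130.6 150.5] 8.9 mean [551.4 -14.4]
```

View pics/w8.png

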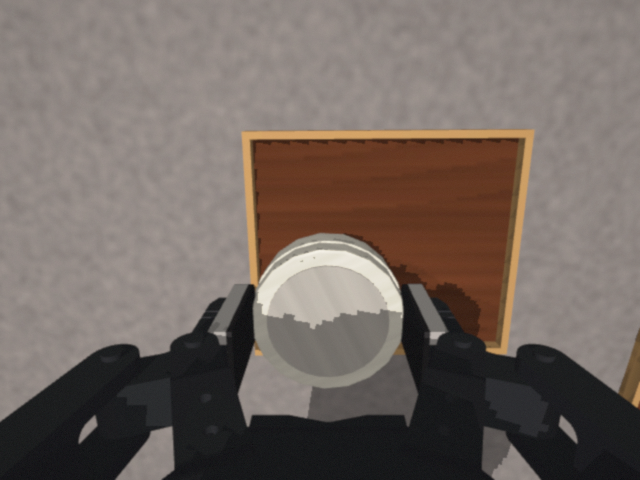

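The tin is held level over the tray's +y half (tray at (528,−9) mm, 8.8°). Lowering and releasing, then going to the bar in its holder.

Emit:
servo_tool(series=[[0,0,-0.2,0,0,0,1],[0,0,-0.35,0,0,0,1],[0,0,-0.42,0,0,0,1],[0,0,-0.46,0,0,0,1],[0,0,-0.46,0,0,0,1],[0,0,-0.46,0,0,0,0.15],[0,0,-0.46,0,0,0,0.15],[0,0,-0.46,0,0,0,0.15],[0,0,-0.3,0,0,0,0],[0,0,0.2,0,0,0,0],[0,0,0.7,0,0,0,0]])

```text
time: 17.3
tool_pos: [0.5232, 0.0221, 0.1378]
tcp_rot: [-3.133, -0.231, 0.005]
wrist_force: [1.5, -0.4, -0.2]
width: 1.001
grip_force: 0.0
```

Emit:
servo_tool(series=[[-0.45,0.8,0,0,0,-0.048,0],[-0.45,0.8,0,0,0,-0.048,0],[-0.45,0.8,0,0,0,-0.048,0],[-0.45,0.8,0,0,0,-0.048,0]])

```text
time: 17.7
tool_pos: [0.4546, 0.1452, 0.1377]
tcp_rot: [-3.14, -0.001, 0.002]
wrist_force: [-0.1, -0.8, 0.2]
width: 0.999
grip_force: 0.0
```

Emit:
servo_tool(series=[[-0.45,0.79,0,0,0,-0.048,0],[-0.45,0.79,0,0,0,-0.048,0],[-0.45,0.79,0,0,0,-0.048,0],[-0.45,0.79,0,0,0,-0.048,0],[-0.45,0.79,0,0,0,-0.048,0]])

```text
time: 18.2
tool_pos: [0.3896, 0.2608, 0.1377]
tcp_rot: [3.132, -0.238, 0.001]
wrist_force: [-0.1, -1.0, 0.2]
width: 1.001
grip_force: 0.0
```

Run:
```python
from h import *
look(["bar","holder","tin","tray_plain"],"w9.png",dict(bar=.03,holder=.04,tin=.026,tray_plain=.012))
```

```text
18.2 [0.3896 0.2608 0.1377] [ 3.132e+00 -2.380e-01  1.000e-03]
bar 0.58 pix 318.0 162.0 rect mm [430.2 260. ] [30.  39.9] 85.9 mean [430.6 260. ]
holder 0.92 pix 313.0 78.0 rect mm [477.1 255. ] [58.8 55. ] 85.8 mean [477.4 255. ]
tray_plain 0.77 pix 631.0 34.0 rect mm [473.5  63.2] [43.9 10.4] 2.9 mean [475.6  62.5]
```

View pics/w9.png

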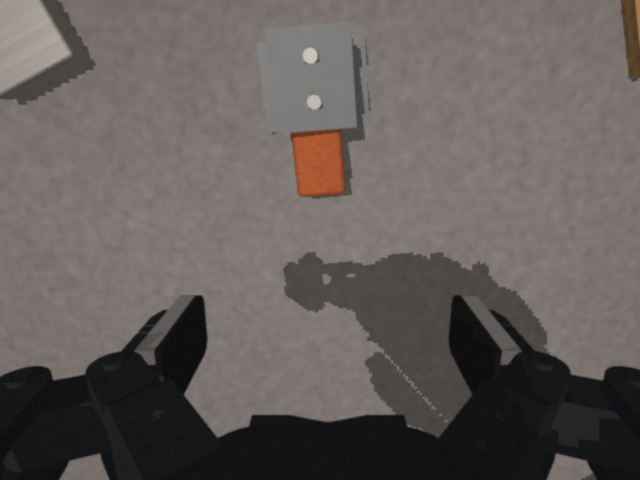

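The bar's visible part is at (430,260) mm, 30×40 as expected, with axis −4°. The holder mouth is at x≈0.45 and the way out is −x. Gripping the free part and drawing it 60 mm along (−0.998, +0.07).

Emit:
servo_tool(series=[[0.25,-0.004,-0.1,0,0,0.0256,0],[0.25,-0.004,-0.35,0,0,0.0256,0],[0.25,-0.004,-0.6,0,0,0.0256,0],[0.25,-0.004,-0.838,0,0,0.0256,0],[0.25,-0.004,-0.838,0,0,0.0256,0],[0.25,-0.004,-0.838,0,0,0.0256,0],[0.25,-0.004,-0.838,0,0,0.0256,1],[0.25,-0.004,-0.838,0,0,0.0256,1],[0.25,-0.004,-0.838,0,0,0.0256,1],[0.25,-0.004,-0.838,0,0,0.0256,1],[0.25,-0.004,-0.838,0,0,0.0256,1],[0.25,-0.004,-0.838,0,0,0.0256,1]], newtons=45)

```text
time: 19.65
tool_pos: [0.428, 0.2606, 0.0136]
tcp_rot: [-3.138, 0.116, -0.003]
wrist_force: [-1.5, -1.2, 7.1]
width: 0.337
grip_force: 46.4
```

Emit:
servo_tool(series=[[-0.1,0.007,0,0,0,0,1],[-0.2,0.014,0,0,0,0,1],[-0.3,0.021,0,0,0,0,1],[-0.4,0.028,0,0,0,0,1],[-0.42,0.03,0,0,0,0,1],[-0.42,0.03,0,0,0,0,1]])

```text
time: 20.25
tool_pos: [0.364, 0.2656, 0.0136]
tcp_rot: [-3.137, 0.114, -0.005]
wrist_force: [1.5, 0.6, 8.8]
width: 0.337
grip_force: 46.6
```

Run:
```python
from h import *
look(["bar","holder"],"w10.png",dict(bar=.03,holder=.04))
```

```text
20.25 [0.364  0.2656 0.0136] [-3.137  0.114 -0.005]
bar 0.85 pix 327.0 237.0 rect mm [389.3 263.8] [29.4 83.7] 86.0 mean [392.9 263.6]
holder 0.73 pix 332.0 27.0 rect mm [452.5 257.9] [51.5 15. ] 85.8 mean [453.7 257.9]
```

View pics/w10.png

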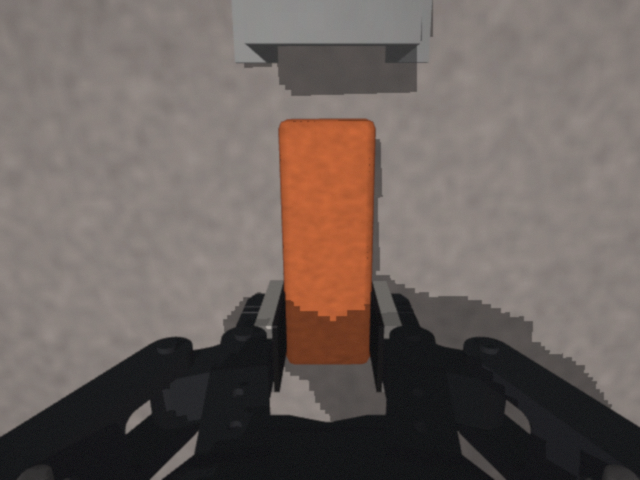

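The bar is fully out (its end is about 20 mm clear of the holder mouth) and held straight. Lifting and carrying it to the plain tray's −y half.

Emit:
servo_tool(series=[[0,0,0.15,0,0,0,1],[0,0,0.4,0,0,0,1],[0,0,0.6,0,0,0,1],[0.321,-0.703,0.6,0,0,0.072,1],[0.321,-0.703,0.6,0,0,0.072,1],[0.321,-0.703,0.6,0,0,0.072,1]])

```text
time: 21.0
tool_pos: [0.4105, 0.1568, 0.1015]
tcp_rot: [3.131, 0.243, -0.003]
wrist_force: [-0.0, 0.8, -1.1]
width: 0.34
grip_force: 45.4
```

Emit:
servo_tool(series=[[0.321,-0.703,0,0,0,0,1],[0.321,-0.703,0,0,0,0,1],[0.321,-0.703,0,0,0,0,1]])

```text
time: 21.3
tool_pos: [0.4594, 0.0507, 0.1013]
tcp_rot: [3.132, 0.235, -0.002]
wrist_force: [0.1, -0.3, -1.3]
width: 0.336
grip_force: 45.5
```

Emit:
servo_tool(series=[[0.321,-0.703,0,0,0,0,1],[0.321,-0.703,0,0,0,0,1],[0.321,-0.703,0,0,0,0,1],[0.321,-0.703,0,0,0,0,1],[0.321,-0.703,0,0,0,0,1]])

```text
time: 21.8
tool_pos: [0.5064, -0.0509, 0.1009]
tcp_rot: [-3.131, -0.238, 0.005]
wrist_force: [-0.1, 1.1, -0.9]
width: 0.334
grip_force: 45.6
```

Run:
```python
from h import *
look(["bar","tin","tray_plain"],"w11.png",dict(bar=.12,tin=.026,tray_plain=.012))
```

```text
21.8 [ 0.5064 -0.0509  0.1009] [-3.131 -0.238  0.005]
bar 0.88 pix 327.0 237.0 rect mm [532.1 -46.8] [82.3 29.2] 9.0 mean [535.9 -46.2]
tin 0.59 pix 202.0 194.0 rect mm [522.1  20.6] [55.3 59.1] 63.7 mean [522.6  20.4]
tray_plain 0.74 pix 243.0 159.0 rect mm [527.  -9.] [130.  150.9] 8.6 mean [540.7   2.8]
```

View pics/w11.png

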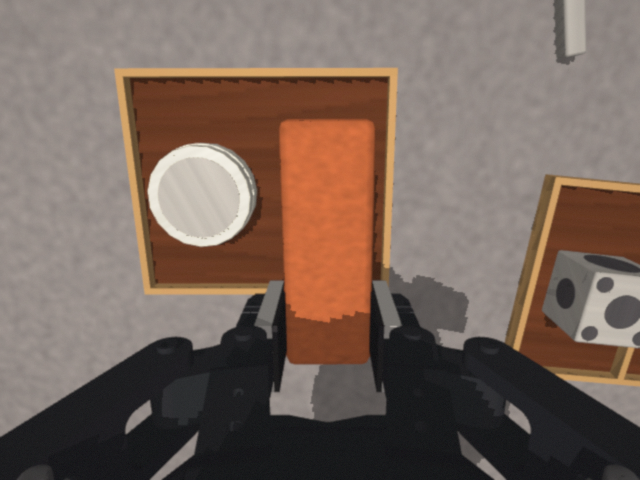

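The bar is over the right half of the plain tray, parallel to its sides and clear of the tin. Lowering, releasing and retreating.

Emit:
servo_tool(series=[[0,0,-0.2,0,0,0,1],[0,0,-0.4,0,0,0,1],[0,0,-0.5,0,0,0,1],[0,0,-0.567,0,0,0,1],[0,0,-0.567,0,0,0,1],[0,0,-0.567,0,0,0,1],[0,0,-0.567,0,0,0,0.5],[0,0,-0.567,0,0,0,0.5],[0,0,-0.567,0,0,0,0.5],[0,0,-0.3,0,0,0,0.5],[0,0,0,0,0,0,0.5],[-0.1,0,0.5,0,0,0,0],[-0.2,-0.4,1,0,0,0,0],[-0.3,-0.5,1,0,0,0,0],[-0.3,-0.5,1,0,0,0,0],[-0.3,-0.5,1,0,0,0,0]])

```text
time: 23.6
tool_pos: [0.465, -0.1296, 0.2571]
tcp_rot: [3.129, 0.234, 0.013]
wrist_force: [0.2, -0.1, 0.4]
width: 1.001
grip_force: 0.0
```

Run:
```python
from h import *
look(["bar","tin","tray_plain","doming_block","punch_thick"],"w12.png",dict(bar=.034,tin=.026,tray_plain=.012,doming_block=.042,punch_thick=.024))
```

```text
23.6 [ 0.465  -0.1296  0.2571] [3.129 0.234 0.013]
bar 0.72 pix 245.0 102.0 rect mm [532.6 -49.7] [84.2 33.4] 9.1 mean [533.8 -49.4]
tin 0.83 pix 168.0 106.0 rect mm [520.5  18.7] [55.2 60.2] 8.6 mean [520.9  18.9]
tray_plain 0.89 pix 203.0 98.0 rect mm [526.9  -9.6] [131.4 152.8] 8.6 mean [531.2  -7.7]
doming_block 0.67 pix 423.0 174.0 rect mm [ 496.9 -210.6] [43.5 48.5] 2.3 mean [ 497.3 -210.5]
punch_thick 0.61 pix 496.0 182.0 rect mm [ 500.8 -283.2] [87.5 26.3] 3.1 mean [ 497.8 -283.2]
```

View pics/w12.png

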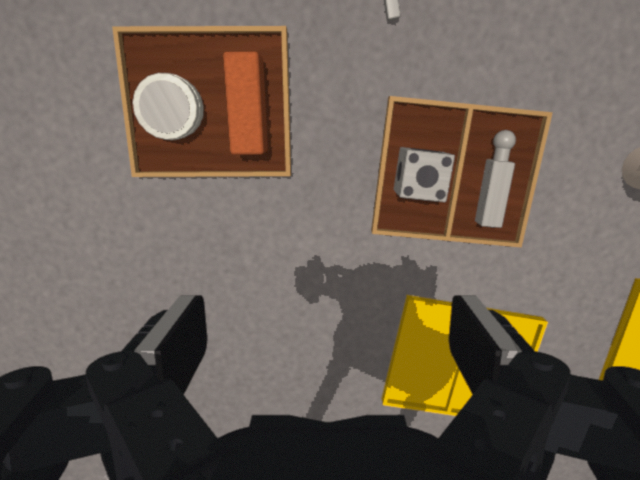

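All four things lie flat inside their trays, clear of the rims and of each other: the tin at (168,106), the bar at (246,103), the doming block at (424,175) and the punch at (496,180). Handing in.

```bash
python3 -c "
from workcell import bot
print(bot.finish_job())"
```

```text
the job is handed in; nothing more can be done
None
```

I handed the job in at about 24 s: the doming block and thick punch are in the divided tray (one per compartment), and the tin and bar are in the plain tray, all lying flat in the last picture; the grader returned no verdict.

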